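Seat the jam jar in the crate and twist its cap off

TASK

At the bakery bench, stand the square red jar upright in the crate's free cell (the one with the green mat) with its cap still closed; set it in, do not drop it. Then, with the cell bracing the jar, twist the brass cap anticlockwise just until its threads let go, a quarter turn at most, and lift it straight up. Finish while still gripping the cap, level and centred about two fingers' width (2 cm) clear above the jar's open mouth, with the jar still seated and the two tins and the cup left where they are.

Things in the scene. Friction and masses are not known exactly. Their poses are not given: they have to be found in the camera images.
- jar: Red jam jar, white paper labels on its +x and -x faces; loose, 0.22 to 0.45 kg without cap. Square body 56 x 56 mm (4 mm rounded edges), 74 mm tall, then a round neck 43 mm across up to the mouth, 103 mm above the underside. Origin: centre of the underside; z up, x and y square to the flat sides. Starts standing on the bench, cap closed.
- jar_mouth (a point): Centre of the jar's mouth, 103 mm above its underside. A sprung rubber seal disc 38 mm across fills the mouth: its top is 3 mm above this point with the cap closed, 5.5 mm with the cap off. It pushes the closed cap up against the threads with about 8 N, which makes the cap tight (roughly 0.3 Nm).
- cap: Round brass cap, 60 mm across, 24 mm tall, 45 g, locked on the jar by lugs. Origin: centre of its lower rim; z up. Closed: origin 86 mm above the jar's underside (12 mm clear above the square body), top at 110 mm, x along the jar's x; the jar can be lifted by it. Twisted free, the seal pushes it up 2 mm; it is clear of the neck and seal after rising some 20 mm.
- cap_mark (a point): Outer end of the white stripe on the cap's top, 24 mm from its axis along cap +x, 24 mm above its lower rim. Shows the turn relative to the jar, anticlockwise seen from above: 0 closed (stopped clockwise), lugs free after about 50 degrees, stopped again at about 90; between these it lifts straight off.
- crate: Light wooden crate fixed to the bench, 73 x 209 mm, 40 mm tall: a row of three square cells along its y axis, each 63 x 63 mm inside, centres 68 mm apart, middle one at the crate's centre; walls 5 mm thick, floor 5 mm. Origin: centre of the underside. A jar set in square to the walls has 3.5 mm play each side and can turn only about 8 degrees either way.
- mat: Green mat, 58 x 58 mm and 3 mm thick, fixed on the floor of the crate's one free cell, centred in it and parallel to the crate. Origin: centre of its underside, 5 mm above the bench; its top (where the jar stands) is 8 mm above the bench. Any of the three cells may be the free one.
- blue_tin: Bystander: blue tin with aluminium lid, 52 mm across, 52 mm tall, standing in a cell. Origin: centre of the underside.
- yellow_tin: Bystander: yellow tin with aluminium lid, 52 mm across, 52 mm tall, standing in a cell. Origin: centre of the underside.
- cup: Bystander: white ceramic cup, 72 mm across the rim, 85 mm tall, on the bench beyond the work. Origin: centre of the underside.
Mind the look-alikes: they are no part of the job. What is meant by the cap is not turquoise, and is the smaller of those in its own colour.

How it is judged:
On the way, in this order (a step that is already met when the one before it is completed fails the run):
1. the jar stands on the mat in the free cell, cap still closed (horizontal distance between jar and mat below 0.008 m and z of jar in the frame of mat between 0 and 0.006 m and angle between jar's own z axis and vertical below 0.08 rad and z of cap in the frame of jar below 0.0885 m and x of cap_mark in the frame of jar above 0.019 m), for 0.2 s.
2. the cap's threads have let go and it rises off the seated jar (horizontal distance between jar and mat below 0.008 m and z of jar in the frame of mat between 0 and 0.006 m and angle between jar's own z axis and vertical below 0.08 rad and z of cap in the frame of jar above 0.095 m), for 0.1 s.
At the end, for the whole second after the job is handed in: Jar upright (0.08 rad) on the mat, within 8 mm of its centre; cap gripped by the fingers, still, level (0.15 rad), within 12 mm of the jar's axis, rim 109 to 145 mm above the jar's underside (6 to 42 mm over the mouth), touching no part of the jar, turned under about 125 degrees (horizontal distance between jar and mat below 0.008 m and z of jar in the frame of mat between 0 and 0.006 m and angle between jar's own z axis and vertical below 0.08 rad and z of cap in the frame of jar between 0.109 and 0.145 m and horizontal distance between cap and jar below 0.012 m and angle between cap's own z axis and vertical below 0.15 rad and x of cap_mark in the frame of jar above -0.014 m and contact force between the fingers and cap above 1 N and contact force between cap and jar below 0.1 N and linear speed of cap below 0.03 m/s); the arm keeps its last pose, push and grip.
It fails at once if a tin or the cup is disturbed (shifted by more than 15 mm or tipped) (distance of any of blue_tin, yellow_tin, cup from where it was at the start of the episode above 0.015 m or angle between any of blue_tin, yellow_tin, cup's own z axis and vertical above 0.3 rad).
It fails at once if the jar is tipped over (angle between jar's own z axis and vertical above 0.5 rad).
It fails at once if the jar is dropped (moves fast with no finger on jar or cap) (contact force between the fingers and jar below 0.05 N and contact force between the fingers and cap below 0.05 N and linear speed of jar above 0.35 m/s).
It also fails if it takes over 48 s, if anything falls off the work surface, if the arm or the gripper's body presses on something with over 40 N, if the wrist force passes 120 N, or if a joint passes its speed limit or range.

ROBOT

A 6-joint arm with a two-finger parallel gripper is mounted at the origin on the work surface. World frame = base frame: x ahead of the robot, y to its left, z up, the work surface at z = 0. Lengths are in m, angles in rad, forces in N, time in s.
With the tool pointing down it reaches from about 0.3 to 0.85 m from the base axis. Payload 4.2 kg.
Tool frame: the origin (TCP) lies between the finger pads; the fingertips stand 14 mm ahead of it and the grasp point (between the pads) lies 5 mm behind it (tips_ahead is the x of the fingertips in the tool frame, in m); x points along the fingers, z is the direction in which the jaws open and shut, and the axes are right-handed (so a half turn about x gives the same grasp; the last joint's range is limited). The gripper opens to 91 mm and grips with 3 to 60 N. Pads are 32 mm wide; open, the fingers measure 118 mm over their backs; the gripper's body (76 mm by 178 mm) begins 60 mm behind the grasp point.
Start: joints at [-0.02, 0.32, 1.565, -0, 1.257, -0.02], TCP at [0.575, 0, 0.228] pointing down, gripper open.
Joint ranges: [-3.11, 3.11], [-0.84, 2.01], [0.21, 2.61], [-1.34, 4.49], [0.05, 2.63], [-2.56, 2.56]. Speed limits (rad/s): [2.57, 2.57, 3.14, 3.14, 3.14, 3.14].

INTERFACE

Orientations are given as a unit quaternion [w, x, y, z].
In Python, from cell import * gives the robot as it stands. The module is installed in compiled form; this text tells all that it offers.
- The arm moves only by the shell command python3 -m handwheel 'ROWS' [FORCE]. ROWS is text: rows parted by semicolons, each of 7 numbers parted by spaces: the finger opening in mm, from 0 to 91.2, then the shift along the tool's x, y, z in mm, then the turn, a rotation vector about the tool's x, y, z in degrees. In form: fingers dx dy dz wx wy wz; .... A call has 1 to 5 rows; each row shifts and turns the commanded pose from where the row before left it, along the tool's axes as they then stand; what a row does not reach is not made up. A row lasts 1/8 s, in which the tool goes at most 62.5 mm and 10.7 degrees, less where a joint would pass 70% of its speed; a pose out of reach is approached as far as the arm can. A call is refused whole if a number of a shift passes 62.5 or a number of a turn 10.7, either way. A call with a gripper value outside its range is refused whole. The fingers move at their own pace and stop on an object; FORCE is the grip in N (left out, the last holds). Time passes only in rows, so rows that do not move let the fingers close. It gives the time, the measured TCP pose, the force and the opening at its end, in the units of the state.
- observe(): the state, without advancing time (a new reading comes with each control period).
- camera(name): name is "scene" or "side" or "wrist"; returns a dict with "image" (480x640x3 uint8, red, green, blue), "z_map" (480x640 float32, m along the optical axis (not along the pixel's ray), 0 where there is no reading), "mtx" (3x3 intrinsics, pixels), "D" ([k1, k2, p1, p2, k3] as OpenCV has them; the pictures are not rectified), "rvec" (rotation vector, rad) and "tvec" (3), from world to camera coordinates, as OpenCV has them. Camera axes: x right, y down, z forward; pixel columns grow to the right and rows downward; lengths in m; the calibration is good to about 2 mm. A picture is of the moment at which its call begins.
- hand_in(): hands the job in, once; it reports no verdict.
The state is a dict: "time_s": time; "joints": joint angles; "dq": joint speeds; "joint_torque": joint torques, N m; "tcp_pos": TCP position; "tool_rot": TCP orientation; "ft_force": force on the tool from outside, world axes, zero at the start; "moment": the same for the moment, N m; "finger_gap": opening from 0.0 (shut) to 1.0 (fully open).
Only numpy, scipy, OpenCV 4.12 (cv2) and the standard library are available. Lean on these libraries where they do the work, as an engineer would, in place of code of your own. Each camera call takes 0.05 s, during which the arm holds its last target. There are 200 camera calls.

## Working session

There is one attempt and no reset: what is moved stays moved. The work goes in short steps, Python scripts to look and compute and a shell command to move; the robot and the scene stay as the last step left them, time stands still between calls to the robot, and variables do not carry over. Pictures are saved under pics/ and viewed, about 8 in all and at most 12, crops included, and the job is handed in when it is done.

```bash
mkdir -p pics
cat > h.py <<'E'
from cell import *
import numpy as np, cv2
def world(c,uv,z=None):
    """pixels -> world; by depth map, or by ray onto plane z"""
    uv=np.atleast_2d(np.array(uv,float)); R=cv2.Rodrigues(np.array(c['rvec'],float))[0]; t=np.array(c['tvec'],float).ravel()
    n=cv2.undistortPoints(uv.reshape(-1,1,2),c['mtx'],c['D']).reshape(-1,2)
    d=np.c_[n,np.ones(len(n))]
    if z is None:
        zz=c['z_map'][uv[:,1].astype(int),uv[:,0].astype(int)]
        return (d*zz[:,None]-t)@R
    o=-R.T@t; w=d@R
    return o+w*((z-o[2])/w[:,2])[:,None]
def save(n,im): cv2.imwrite('pics/'+n+'.png',im[:,:,::-1])
E
python3 - <<'E'
from h import *
print(observe())
for n in('scene','side','wrist'):
    c=camera(n); save(n+'0',c['image']); R=cv2.Rodrigues(c['rvec'])[0]; print(n,-R.T@c['tvec'].ravel(),R[2])
    np.save('pics/'+n+'0.npy',c,allow_pickle=True)
E
```

```text
{'time_s': 0.0, 'joints': array([-2.00274530e-02,  3.20265722e-01,  1.56567903e+00, -1.18888598e-05,
        1.25739600e+00, -2.00476201e-02]), 'dq': array([0.00244256, 0.00053456, 0.00085713, 0.00059173, 0.00080541,
       0.00109846]), 'joint_torque': array([-5.01459035e-04, -4.12465632e+01, -2.31973493e+01,  7.28826877e-02,
        4.58198413e-02, -1.41870069e-04]), 'tcp_pos': array([ 5.74514475e-01, -8.93216174e-06,  2.27135301e-01]), 'tool_rot': array([ 7.06488510e-01, -4.29093141e-08,  7.07724512e-01,  1.68161183e-05]), 'ft_force': array([-0.26993936,  0.22595062, -0.93336358]), 'moment': array([-0.05464201,  0.04335979, -0.03539201]), 'finger_gap': 0.9994982364070389}
scene [1.28768219 0.1805467  0.64570977] [-0.74305189 -0.24281634 -0.62362979]
side [0.31982259 0.53881845 0.73284502] [ 0.3282228  -0.61543156 -0.71659876]
wrist [0.57613006 0.08049589 0.38403293] [-0.00209832 -0.28194824 -0.95942732]
```

View pics/scene0.png

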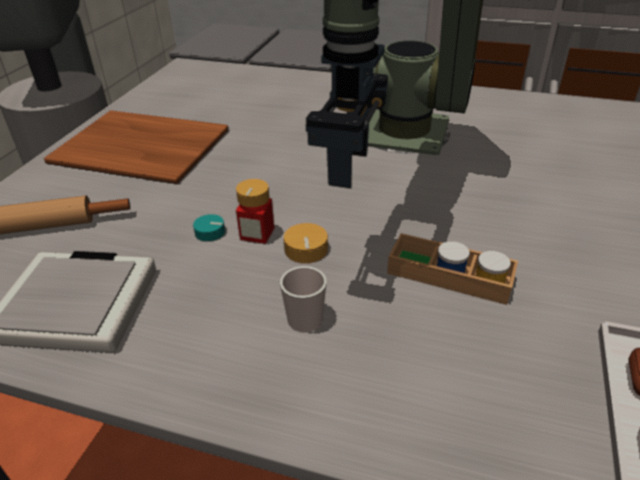

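View pics/side0.png

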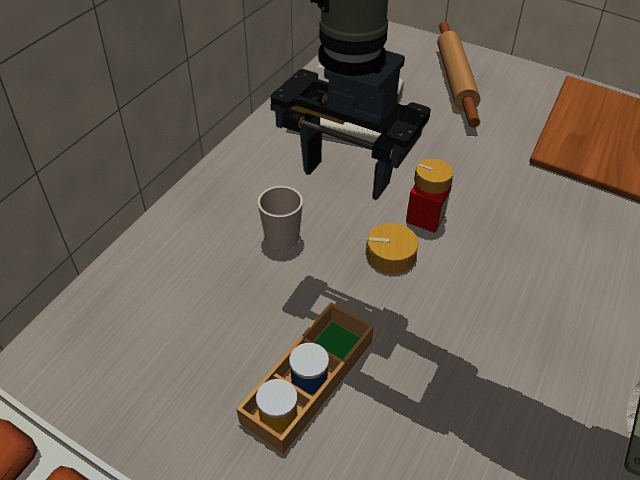

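Candidates for the brass cap in the scene view: A at (253,192), closed on the red jar; B at (305,243), loose on the bench and larger; C at (209,227), turquoise. A fits, because it is the smaller of the two brass ones and sits on the jar. The free cell with the green mat is an end cell, at scene (415,258) and side (337,341). I'll confirm A in a crop and measure.

```bash
cat > m.py <<'E'
from h import *
def comps(m,amin=40):
    n,l,s,ce=cv2.connectedComponentsWithStats(m.astype(np.uint8))
    return [(s[i,4],ce[i],l==i) for i in range(1,n) if s[i,4]>amin]
def pts(c,mask): 
    v,u=np.nonzero(mask&(c['z_map']>0)); return world(c,np.c_[u,v])
def hsv(c): return cv2.cvtColor(c['image'],cv2.COLOR_RGB2HSV).astype(int)
E
cat > m0.py <<'E'
from m import *
for n in('scene','side','wrist'):
    c=np.load(f'pics/{n}0.npy',allow_pickle=True).item(); h=hsv(c); H,S,V=h[...,0],h[...,1],h[...,2]
    M={'red':((H<4)|(H>176))&(S>180)&(V>60),'brass':(H>=14)&(H<26)&(S>170)&(V>110),'green':(H>50)&(H<75)&(S>120)&(V>30),
       'blue':(H>105)&(H<128)&(S>150)&(V>40),'yellow':(H>=22)&(H<32)&(S>150),'teal':(H>82)&(H<98)&(S>120),'white':(S<40)&(V>185)}
    for k,m in M.items():
        for a,ce,mk in comps(m,60):
            p=pts(c,mk)
            if len(p)<20: continue
            top=p[:,2]>np.percentile(p[:,2],97)-.004
            q=p[top]; print(n,k,a,ce.round(),'med',np.median(p,0).round(3),'ztop',q[:,2].mean().round(4),'topbbox',((q.min(0)+q.max(0))/2)[:2].round(4),np.ptp(q,0)[:2].round(3))
c=np.load('pics/scene0.npy',allow_pickle=True).item(); s=np.load('pics/side0.npy',allow_pickle=True).item()
a=cv2.resize(c['image'][160:280,180:340],(400,300),interpolation=2); b=cv2.resize(s['image'][150:285,340:520],(400,300),interpolation=2)
w=np.load('pics/wrist0.npy',allow_pickle=True).item()['image']
save('crop0',np.vstack([np.hstack([a,b]),np.hstack([cv2.resize(w,(400,300)),cv2.resize(s['image'][290:470,220:400],(400,300),interpolation=2)])]))
E
python3 m0.py
```

```text
scene red 473 [254. 218.] med [ 0.537 -0.184  0.068] ztop 0.0757 topbbox [ 0.523  -0.1954] [0.035 0.048]
scene green 192 [415. 257.] med [0.504 0.11  0.007] ztop 0.0068 topbbox [0.5048 0.11  ] [0.026 0.052]
scene blue 112 [454. 266.] med [0.552 0.183 0.04 ] ztop 0.0429 topbbox [0.5492 0.1801] [0.015 0.035]
scene teal 592 [208. 227.] med [ 0.542 -0.287  0.022] ztop 0.0227 topbbox [ 0.5315 -0.2912] [0.062 0.058]
scene white 350 [454. 250.] med [0.53  0.177 0.056] ztop 0.0558 topbbox [0.5292 0.1763] [0.046 0.046]
scene white 304 [ 26. 276.] med [ 0.769 -0.517  0.034] ztop 0.0338 topbbox [ 0.7757 -0.5097] [0.15  0.058]
scene white 384 [494. 260.] med [0.538 0.244 0.056] ztop 0.0559 topbbox [0.5374 0.2438] [0.045 0.046]
scene white 753 [122. 296.] med [ 0.769 -0.326  0.034] ztop 0.0337 topbbox [ 0.7637 -0.3477] [0.184 0.093]
scene white 970 [618. 363.] med [0.661 0.435 0.004] ztop 0.0193 topbbox [0.6903 0.4208] [0.18  0.007]
side red 1152 [425. 208.] med [ 0.508 -0.171  0.048] ztop 0.0759 topbbox [ 0.5095 -0.1827] [0.052 0.031]
side brass 624 [435. 170.] med [ 0.51  -0.196  0.11 ] ztop 0.
[... 1828 characters left out ...]
.073  0.   ] ztop 0.0002 topbbox [ 0.5832 -0.067 ] [0.002 0.096]
wrist white 894 [478. 251.] med [ 0.718 -0.033  0.085] ztop 0.085 topbbox [ 0.7053 -0.0348] [0.07 0.07]
wrist white 62 [199. 247.] med [ 0.445 -0.048  0.   ] ztop 0.0002 topbbox [ 0.445  -0.0477] [0.003 0.04 ]
wrist white 88 [366. 305.] med [ 0.624 -0.118  0.   ] ztop 0.0002 topbbox [ 0.6244 -0.1134] [0.003 0.057]
wrist white 180 [235. 308.] med [ 0.478 -0.123  0.   ] ztop 0.0005 topbbox [ 0.483  -0.1148] [0.021 0.055]
wrist white 188 [297. 290.] med [ 0.551 -0.082  0.034] ztop 0.0337 topbbox [ 0.5504 -0.0828] [0.031 0.018]
wrist white 93 [304. 381.] med [ 0.555 -0.219  0.   ] ztop 0.0001 topbbox [ 0.5553 -0.216 ] [0.005 0.049]
```

View pics/crop0.png

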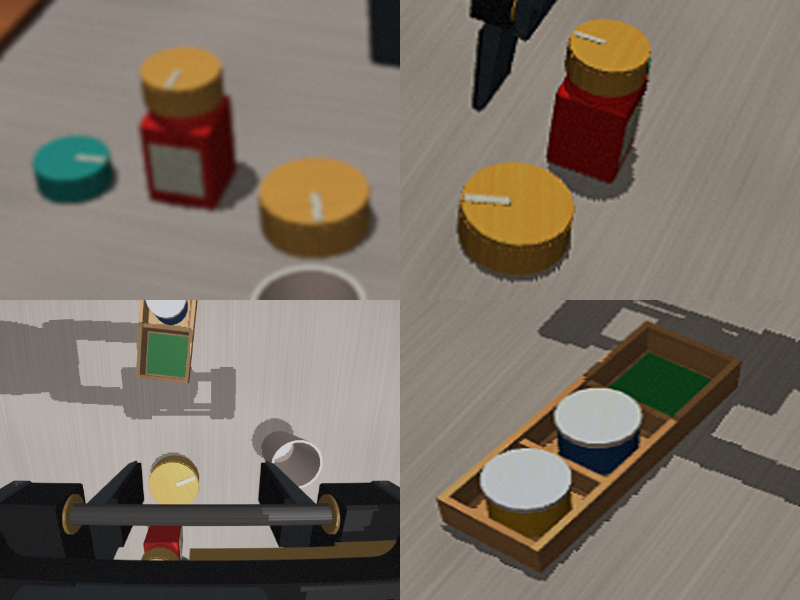

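The crop confirms it. The cap on the jar is about 59 mm across with its top at z = 0.110, and the loose brass one is 80 mm. Next come the yaw angles and exact centres.

```bash
cat > m1.py <<'E'
from m import *
for n in('scene','side','wrist'):
    c=np.load(f'pics/{n}0.npy',allow_pickle=True).item(); h=hsv(c); H,S,V=h[...,0],h[...,1],h[...,2]
    v,u=np.nonzero(c['z_map']>0); P=world(c,np.c_[u,v])
    img=np.zeros((480,640,3)); img[v,u]=P; Z=img[...,2]; X,Y=img[...,0],img[...,1]
    # cap top
    top=(abs(Z-.110)<.004)&(abs(X-.51)<.06)&(abs(Y+.197)<.06)
    if top.sum()>100 and n!='wrist':
        q=img[top][:,:2]; k=cv2.convexHull(q.astype(np.float32)); print(n,'cap circle',cv2.minEnclosingCircle(k))
        st=top&(S<110); k=cv2.erode(top.astype(np.uint8),np.ones((3,3)))>0
        st&=k; q=img[st][:,:2]; m=q.mean(0); a=np.linalg.svd(q-m)[2][0]; print(n,'stripe',st.sum(),m,np.degrees(np.arctan2(a[1],a[0])))
    # jar body faces
    jr=(abs(X-.51)<.06)&(abs(Y+.197)<.06)&(Z>.012)&(Z<.066)&((S>150)&((H<5)|(H>175))|(S<90)&(V>90))
    q=img[jr][:,:2]
    if len(q)>80 and n!='wrist':
        from itertools import product
        b=[]
        for t in np.arange(0,90,.5):
            e=np.array([np.cos(np.radians(t)),np.sin(np.radians(t))]); f=np.array([-e[1],e[0]])
            x,y=q@e,q@f; d=np.minimum.reduce([abs(x-np.percentile(x,2)),abs(x-np.percentile(x,98)),abs(y-np.percentile(y,2)),abs(y-np.percentile(y,98))])
            b.append((np.median(d),t))
        print(n,'body faces',len(q),sorted(b)[:3])
    g=(H>50)&(H<75)&(S>120)&(V>30); q=img[g&(abs(Z-.008)<.004)][:,:2]
    print(n,'mat rect',cv2.minAreaRect(q.astype(np.float32)))
    r=(abs(Z-.040)<.003)&(abs(X-.53)<.08)&(Y>.05)&(Y<.31)&(S>70)
    q=img[r][:,:2]
    if len(q)>50: print(n,'crate rim',len(q),cv2.minAreaRect(q.astype(np.float32)))
E
python3 m1.py
```

```text
scene cap circle ((0.5123864412307739, -0.19888679683208466), 0.032134246081113815)
scene stripe 25 [ 0.52603675 -0.19811641] 6.006971760281801
scene body faces 668 [(np.float64(0.0017729589829009046), np.float64(2.0)), (np.float64(0.0018112097847188813), np.float64(1.5)), (np.float64(0.0018143555123310562), np.float64(2.5))]
scene mat rect ((0.5044137239456177, 0.1099993959069252), (0.05206754803657532, 0.02146303281188011), 82.08753204345703)
scene crate rim 775 ((0.531994104385376, 0.17642372846603394), (0.20959536731243134, 0.07832680642604828), 83.57366180419922)
side cap circle ((0.5101020336151123, -0.1972847431898117), 0.032578833401203156)
side stripe 34 [ 0.52664708 -0.19738074] -177.00619376337738
side body faces 785 [(np.float64(0.002257364981423704), np.float64(1.5)), (np.float64(0.0022848055353303365), np.float64(2.0)), (np.float64(0.0022927807319158278), np.float64(1.0))]
side mat rect ((0.5271364450454712, 0.10294827818870544), (0.046429287642240524, 0.05008785054087639), 82.5164566040039)
side crate rim 1710 ((0.5313029289245605, 0.17727629840373993), (0.21117809414863586, 0.07517310231924057), 83.7480697631836)
wrist mat rect ((0.5246247053146362, 0.11027970910072327), (0.05653361231088638, 0.057432033121585846), 83.44719696044922)
wrist crate rim 2116 ((0.5265040397644043, 0.12725797295570374), (0.10734150558710098, 0.07328546047210693), 83.47073364257812)
```

Jar axis is about (0.511, -0.198) with yaw about +2°. The crate centre is about (0.5315, 0.177) with yaw -6.4°, which puts the free cell at about (0.524, 0.1095); mat and crate measurements agree. I'll move above the jar.

```bash
python3 -m handwheel '91.2 0 -50 -16 0 0 0;91.2 0 -50 -16 0 0 0;91.2 0 -49 -16 0 0 0;91.2 0 -49 -16 0 0 0;91.2 50 0 0 0 0 0' 40
python3 - <<'E'
from h import *
o=observe(); print(o['tcp_pos'],o['joints'],o['tool_rot'])
c=camera('wrist'); save('w1',c['image'])
v,u=np.nonzero(c['z_map']>0); P=world(c,np.c_[u,v])
hs=cv2.cvtColor(c['image'],cv2.COLOR_RGB2HSV)[v,u].astype(int)
k=(abs(P[:,2]-.11)<.004)&(abs(P[:,0]-.511)<.05)&(abs(P[:,1]+.198)<.05)
q=P[k]; print(k.sum(),q.min(0),q.max(0),cv2.minEnclosingCircle(cv2.convexHull(q[:,:2].astype(np.float32))))
E
```

```text
time_s: 0.78
tcp_pos: [0.5126, -0.2022, 0.1806]
tool_rot: [0.71, 0.0, 0.704, -0.003]
ft_force: [0.7, 0.9, -0.8]
finger_gap: 1.0
[ 0.51261653 -0.20222744  0.18064836] [-3.96141949e-01  3.12051837e-01  1.70095050e+00 -9.22852451e-04
  1.11878150e+00 -3.91173791e-01] [ 7.10186197e-01  1.35250135e-05  7.04006544e-01 -3.21730820e-03]
6799 [ 0.48243134 -0.22739057  0.1060041 ] [ 0.54213314 -0.16714487  0.11231676] ((0.5124366283416748, -0.1972801387310028), 0.030285997316241264)
```

```bash
python3 -m handwheel '91.2 30 0 0 0 0 0;91.2 0 0 0 0 0 0'
```

```text
time_s: 1.08
tcp_pos: [0.5095, -0.1971, 0.1463]
tool_rot: [0.705, 0.001, 0.709, 0.001]
ft_force: [0.5, -0.3, -0.1]
finger_gap: 1.0
```

View pics/w1.png

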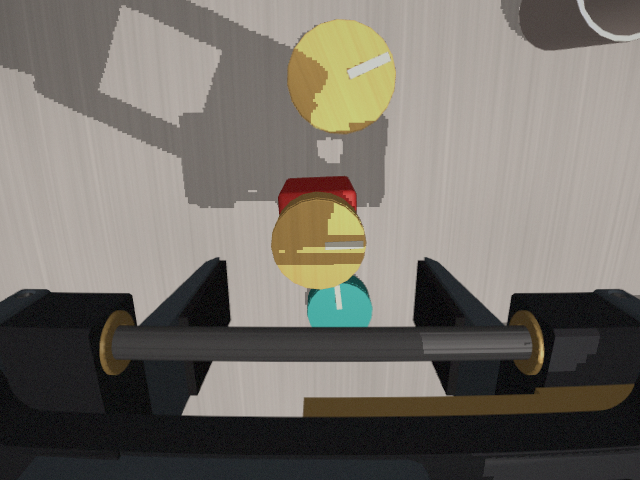

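The cap at (319,242) lies between the fingers, with the stripe pointing right (+x). I'll descend, close, and check.

```bash
python3 -m handwheel '91.2 30 0 2 0 0 0;91.2 23 0 0 0 0 0;91.2 0 0 0 0 0 0;70 0 0 0 0 0 0;66 0 0 0 0 0 0'; python3 -m handwheel '55 0 0 0 0 0 0;55 0 0 0 0 0 0;55 0 0 0 0 0 0' 45
```

```text
time_s: 1.7
tcp_pos: [0.514, -0.1983, 0.0965]
tool_rot: [0.708, -0.0, 0.706, -0.0]
ft_force: [0.2, -0.5, 0.1]
finger_gap: 0.812
time_s: 2.08
tcp_pos: [0.5128, -0.1981, 0.0956]
tool_rot: [0.707, -0.0, 0.707, -0.0]
ft_force: [-3.0, 1.8, 5.7]
finger_gap: 0.652
```

```bash
python3 -m handwheel '50 -5 0 0 0 0 0;50 -15 0 0 0 0 0;50 -25 0 0 0 0 0;50 -30 0 0 0 0 0;50 0 0 0 0 0 0' 45
python3 - <<'E'
from h import *
o=observe();print(o['tcp_pos'],o['ft_force'],o['moment'],o['finger_gap'])
c=camera('side'); save('s2',c['image'][60:330,280:600])
E
```

```text
time_s: 2.7
tcp_pos: [0.5148, -0.1986, 0.1726]
tool_rot: [0.709, -0.001, 0.705, -0.001]
ft_force: [-0.1, 0.5, -4.0]
finger_gap: 0.652
[ 0.51477437 -0.19863312  0.17255721] [-0.07569067  0.53198271 -4.04961506] [ 0.01527134 -0.06128492 -0.04557988] 0.6515046870465945
```

View pics/s2.png

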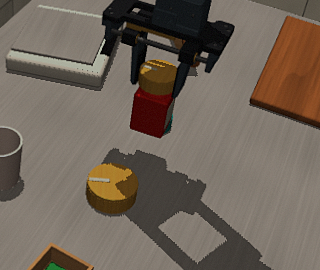

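The jar is lifted, at (150,110) in the crop, and hangs upright from its cap; the load is about 4 N. Now I'll carry it over and turn it about 8° clockwise.

```bash
python3 -m handwheel '50 0 25 0 0 0 0;50 0 50 2 0 0 0;50 0 55 2 0 0 0;50 0 55 2 0 0 0;50 0 50 2 0 0 0' 45; python3 -m handwheel '50 0 40 2 0 0 0;50 0 24 1 0 0 0;50 0 8 1 4.2 0 0;50 0 0 0 4.2 0 0;50 0 0 0 0 0 0'
python3 - <<'E'
from h import *
for i in range(3):
    o=observe();print(o['tcp_pos'],o['ft_force'],o['finger_gap'],cv2.__version__ and o['tool_rot'])
    c=camera(['wrist','side','scene'][i]); np.save('pics/%s3.npy'%['wrist','side','scene'][i],c,allow_pickle=True)
w=np.load('pics/wrist3.npy',allow_pickle=True).item()['image'];s=np.load('pics/side3.npy',allow_pickle=True).item()['image'];g=np.load('pics/scene3.npy',allow_pickle=True).item()['image']
r=lambda a:cv2.resize(a,(400,300),interpolation=2)
save('p3',np.vstack([np.hstack([r(w),r(s[180:450,180:540])]),np.hstack([r(g[150:315,350:570]),r(g)])]))
E
```

```text
time_s: 3.38
tcp_pos: [0.5199, 0.0388, 0.1683]
tool_rot: [0.706, -0.0, 0.708, 0.0]
ft_force: [0.3, -0.7, -2.9]
finger_gap: 0.655
time_s: 4.0
tcp_pos: [0.5241, 0.109, 0.1684]
tool_rot: [0.704, 0.051, 0.706, -0.052]
ft_force: [-0.4, -0.7, -3.1]
finger_gap: 0.652
[0.52407729 0.10901467 0.16842929] [-0.40252477 -0.67457366 -3.12647248] 0.6516059555752086 [ 0.70421708  0.05109927  0.7062582  -0.05163831]
[0.52425103 0.10889485 0.16868371] [-1.16833475 -0.48392437 -2.91129294] 0.6525059419018575 [ 0.70439793  0.05108622  0.70608567 -0.05154406]
[0.5244248  0.10882325 0.1689813 ] [-0.07798112 -1.01805619 -2.32514226] 0.651551303863645 [ 0.70459449  0.05126016  0.70587307 -0.05159661]
```

View pics/p3.png

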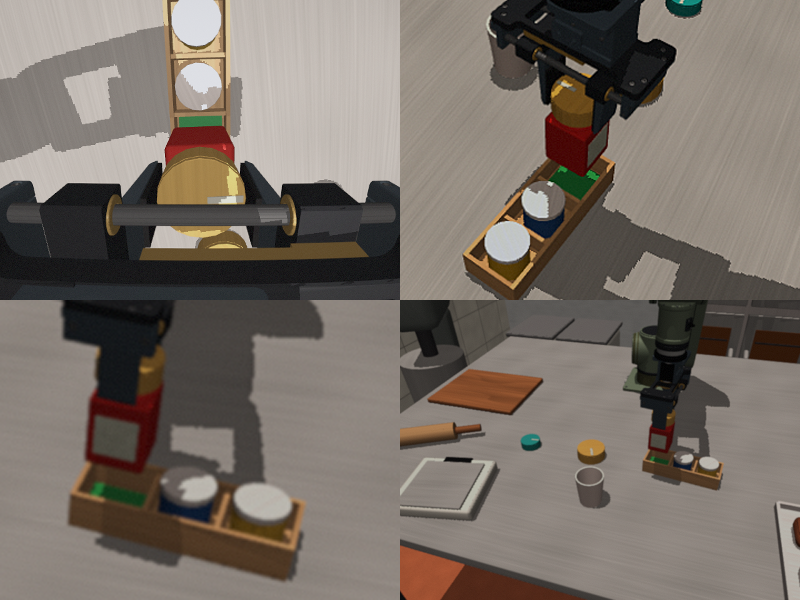

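```bash
cat > m3.py <<'E'
from m import *
import sys
tag=sys.argv[1]; zlo,zhi=float(sys.argv[2]),float(sys.argv[3])
for n in('scene','side','wrist'):
    c=np.load(f'pics/{n}{tag}.npy',allow_pickle=True).item(); h=hsv(c); H,S,V=h[...,0],h[...,1],h[...,2]
    v,u=np.nonzero(c['z_map']>0); img=np.zeros((480,640,3)); img[v,u]=world(c,np.c_[u,v]); X,Y,Z=img[...,0],img[...,1],img[...,2]
    r=(abs(Z-.040)<.003)&(abs(X-.53)<.08)&(Y>.05)&(Y<.31)&(S>70)&(H<22)&(H>4)
    rr=cv2.minAreaRect(img[r][:,:2].astype(np.float32)); print(n,'rim',r.sum(),rr)
    e=np.radians(-6.4); E=np.array([[np.cos(e),np.sin(e)],[-np.sin(e),np.cos(e)]])
    k=(abs(X-.524)<.05)&(abs(Y-.11)<.055)&(Z>zlo)&(Z<zhi)&(((H<4)|(H>176))&(S>150)|(S<60)&(V>100)&(Z>.065))
    q=img[k]; L=(q[:,:2]-[.5239,.1092])@E.T
    print(n,'jar',k.sum(),'zmin',np.percentile(q[:,2],1).round(4),'local pct',np.percentile(L,[1,5,50,95,99],axis=0).T.round(4).tolist())
    R=(img[r][:,:2]-[.5239,.1092])@E.T; print('   rim local x',np.percentile(R[:,0],[1,99]).round(4),'y',np.percentile(R[:,1],[1,99]).round(4))
    for ax in (0,1):   # face fits
        for sgn in(-1,1):
            f=abs(L[:,ax]-sgn*.028)<.006
            if f.sum()>60:
                o=L[f]; p=np.polyfit(o[:,1-ax],o[:,ax],1); d=o[:,ax]-np.polyval(p,o[:,1-ax]); g=abs(d)<.0025; p=np.polyfit(o[g,1-ax],o[g,ax],1)
                if g.mean()>.6: print('   face',ax,sgn,g.sum(),'offset',(p[1]).round(4),'slope deg',np.degrees(np.arctan(p[0])).round(1))
E
python3 m3.py 3 .085 .143
```

```text
scene rim 607 ((0.5321293473243713, 0.17635861039161682), (0.21001043915748596, 0.0766056552529335), 83.88803100585938)
scene jar 502 zmin 0.0853 local pct [[-0.0178, -0.0106, 0.0265, 0.0292, 0.0301], [-0.0281, -0.0246, 0.0208, 0.0271, 0.0273]]
   rim local x [-0.0369  0.0382] y [-0.0364  0.1721]
   face 0 1 330 offset 0.0272 slope deg -0.8
   face 1 -1 55 offset -0.0373 slope deg 26.0
   face 1 1 221 offset 0.0267 slope deg -3.1
side rim 1378 ((0.5313594341278076, 0.17682409286499023), (0.21180610358715057, 0.07491672784090042), 83.46504211425781)
side jar 1117 zmin 0.0859 local pct [[-0.0286, -0.0279, -0.0059, 0.0223, 0.0258], [-0.0232, 0.0173, 0.0274, 0.0287, 0.0293]]
   rim local x [-0.037   0.0366] y [-0.0349  0.1731]
   face 0 -1 236 offset -0.0276 slope deg 2.6
   face 0 1 59 offset 0.0611 slope deg -53.3
   face 1 1 990 offset 0.0275 slope deg 1.1
wrist rim 3014 ((0.5340889692306519, 0.19294975697994232), (0.15453746914863586, 0.07322990894317627), 83.42320251464844)
wrist jar 2291 zmin 0.0861 local pct [[-0.0256, -0.023, 0.0005, 0.0236, 0.026], [0.0276, 0.0281, 0.0285, 0.0288, 0.029]]
   rim local x [-0.0355  0.0371] y [0.0134 0.1583]
   face 0 -1 159 offset -0.1009 slope deg 69.9
   face 0 1 188 offset 0.1087 slope deg -71.4
   face 1 1 2289 offset 0.0285 slope deg 0.1
```

The jar is within 1 mm and 1° of the cell in every view, so I'll lower it slowly.

```bash
python3 -m handwheel '50 20 0 0 0 0 0;50 15 0 0 0 0 0;50 12 0 0 0 0 0;50 8 0 0 0 0 0;50 0 0 0 0 0 0'; python3 -m handwheel '50 3 0 0 0 0 0;50 2 0 0 0 0 0;50 0 0 0 0 0 0;50 0 0 0 0 0 0'
```

```text
time_s: 4.78
tcp_pos: [0.5247, 0.1089, 0.1144]
tool_rot: [0.705, 0.052, 0.706, -0.052]
ft_force: [0.8, -0.1, -2.8]
finger_gap: 0.655
time_s: 5.28
tcp_pos: [0.5251, 0.109, 0.1101]
tool_rot: [0.705, 0.052, 0.705, -0.052]
ft_force: [-0.5, 0.4, -3.9]
finger_gap: 0.653
```

```bash
python3 -m handwheel '50 2 0 0 0 0 0;50 2 0 0 0 0 0;50 1 0 0 0 0 0;50 0 0 0 0 0 0'; python3 -m handwheel '50 1 0 0 0 0 0;50 1 0 0 0 0 0;50 0 0 0 0 0 0;50 0 0 0 0 0 0'
```

```text
time_s: 5.78
tcp_pos: [0.5249, 0.109, 0.1048]
tool_rot: [0.705, 0.052, 0.705, -0.052]
ft_force: [0.7, -1.1, -3.6]
finger_gap: 0.65
time_s: 6.28
tcp_pos: [0.5251, 0.1091, 0.1036]
tool_rot: [0.705, 0.052, 0.705, -0.052]
ft_force: [-1.8, 0.3, 4.7]
finger_gap: 0.651
```

Contact felt: the force changed from -3.6 N to +4.7 N at the expected height. I'll check the seating before twisting.

```bash
cat > snap.py <<'E'
from h import *
import sys
t=sys.argv[1]; C={}
for n in('wrist','side','scene'): C[n]=camera(n); np.save(f'pics/{n}{t}.npy',C[n],allow_pickle=True)
o=observe(); print(o['time_s'],o['tcp_pos'],o['ft_force'],o['moment'],o['joints'],o['finger_gap'])
r=lambda a:cv2.resize(a,(400,300),interpolation=2)
w,s,g=[C[n]['image'] for n in('wrist','side','scene')]
save('p'+t,np.vstack([np.hstack([r(w),r(s[180:450,180:540])]),np.hstack([r(g[170:290,370:530]),r(s[265:385,270:430])])]))
E
python3 snap.py 4; python3 m3.py 4 .044 .079
```

```text
6.425 [0.52514674 0.10908938 0.10355076] [-2.60349328  0.10615986  6.00498157] [-0.02669714  0.42434096 -0.04393337] [1.83321600e-01 3.70777507e-01 1.83199630e+00 1.11861897e-04
 9.38114592e-01 3.29908558e-01] 0.6528492732659847
scene rim 615 ((0.5329177975654602, 0.1765579879283905), (0.20963750779628754, 0.07935814559459686), 82.72696685791016)
scene jar 342 zmin 0.0446 local pct [[-0.0154, -0.0067, 0.0276, 0.0299, 0.0307], [-0.0247, -0.0233, 0.0149, 0.0273, 0.0275]]
   rim local x [-0.0367  0.0382] y [-0.0365  0.1721]
   face 0 1 244 offset 0.0281 slope deg -0.5
   face 1 1 130 offset 0.027 slope deg -3.1
side rim 1352 ((0.5313659906387329, 0.1773049235343933), (0.21104049682617188, 0.07501956820487976), 83.53042602539062)
side jar 578 zmin 0.0445 local pct [[-0.0275, -0.0269, -0.005, 0.0232, 0.0262], [-0.0223, 0.0177, 0.0279, 0.029, 0.0295]]
   rim local x [-0.037   0.0367] y [-0.034   0.1732]
   face 0 -1 121 offset -0.0268 slope deg 2.6
   face 1 1 514 offset 0.0279 slope deg 0.4
wrist rim 4742 ((0.5321985483169556, 0.1756642758846283), (0.15362465381622314, 0.07348095625638962), 83.47863006591797)
wrist jar 1649 zmin 0.0445 local pct [[-0.0245, -0.022, 0.0016, 0.0251, 0.0275], [0.0276, 0.0281, 0.0287, 0.029, 0.0291]]
   rim local x [-0.0356  0.037 ] y [-0.0027  0.1415]
   face 0 -1 84 offset -0.0308 slope deg 14.5
   face 0 1 179 offset 0.1243 slope deg -74.0
   face 1 1 1644 offset 0.0287 slope deg 0.0
```

View pics/p4.png

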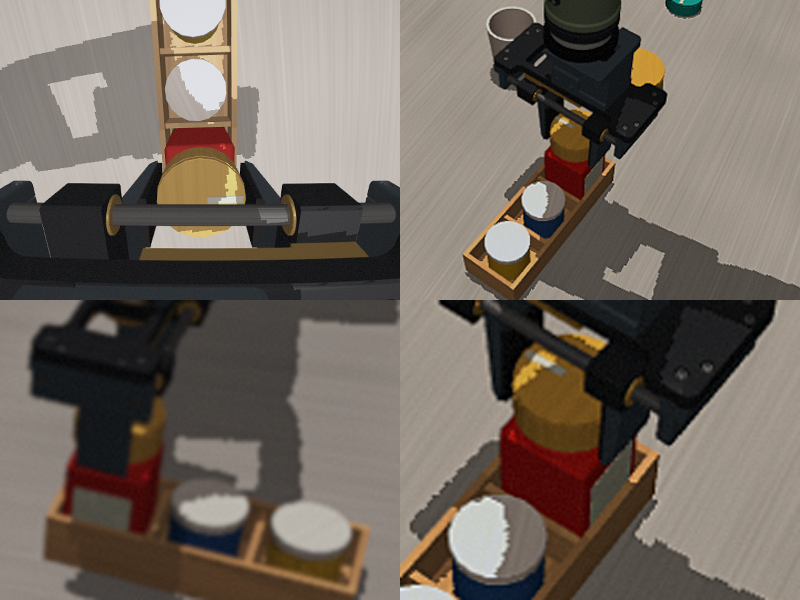

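Seated: jar offset is about 1 mm in each view, and the slope is about 0. The cap at wrist crop (202,195) is closed, with its stripe along +x. Now I'll twist anticlockwise (negative about tool x).

```bash
python3 -m handwheel '50 0 0 0 -6 0 0;50 0 0 0 -8 0 0;50 0 0 0 -8 0 0;50 0 0 0 -8 0 0;50 0 0 0 0 0 0' 55;  python3 -m handwheel '50 0 0 0 -8 0 0;50 0 0 0 -8 0 0;50 0 0 0 -7 0 0;50 0 0 0 -6 0 0;50 0 0 0 0 0 0'; python3 snap.py 5; python3 m3.py 5 .044 .079 | grep -v rim
```

```text
time_s: 7.05
tcp_pos: [0.5259, 0.1092, 0.1034]
tool_rot: [0.696, -0.132, 0.694, 0.132]
ft_force: [-0.7, 0.4, 3.2]
finger_gap: 0.652
time_s: 7.68
tcp_pos: [0.526, 0.109, 0.1039]
tool_rot: [0.64, -0.302, 0.639, 0.301]
ft_force: [-1.1, -1.4, 6.6]
finger_gap: 0.647
7.825 [0.52595779 0.10903647 0.10391619] [ 0.11805961 -1.02995845  6.43573918] [0.10571254 0.01676205 0.0260235 ] [ 1.83196417e-01  3.70630209e-01  1.83110891e+00 -3.99760315e-04
  9.37309219e-01 -6.97273683e-01] 0.649230993236877
scene jar 299 zmin 0.0453 local pct [[-0.0086, 0.0066, 0.0277, 0.031, 0.0321], [-0.0244, -0.0229, 0.0091, 0.0275, 0.0278]]
   face 0 1 245 offset 0.0283 slope deg -5.2
   face 1 1 90 offset 0.0265 slope deg -2.0
side jar 653 zmin 0.0448 local pct [[-0.0281, -0.0274, -0.01, 0.0217, 0.0239], [-0.0244, -0.0135, 0.0263, 0.0289, 0.0294]]
   face 0 -1 186 offset -0.0259 slope deg -2.0
   face 1 1 521 offset 0.027 slope deg 4.6
wrist jar 1237 zmin 0.0448 local pct [[-0.0274, -0.0272, -0.0246, 0.0155, 0.0209], [-0.0248, -0.019, 0.0234, 0.0289, 0.0292]]
   face 0 -1 716 offset -0.0257 slope deg -2.8
   face 1 1 644 offset 0.0276 slope deg 5.5
```

View pics/p5.png

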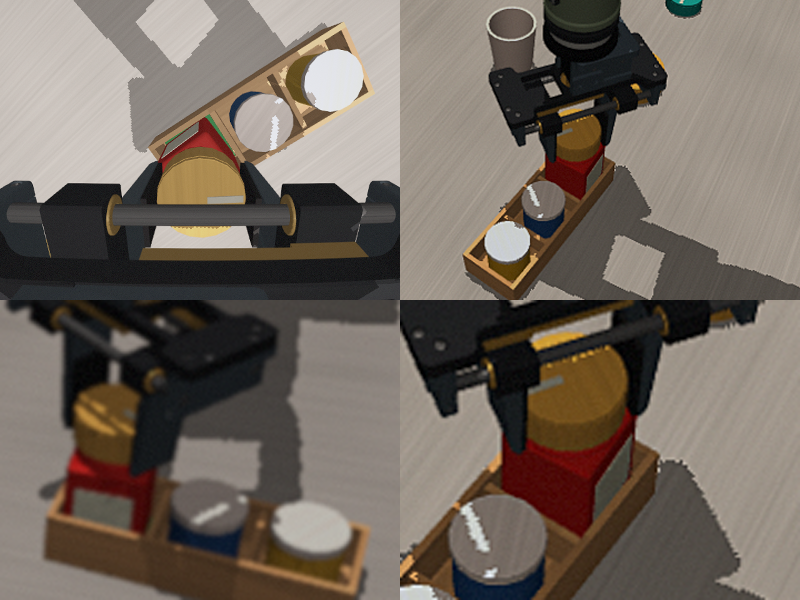

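The jar turned about 5° and is braced by the cell. The tool turned 59°, so the relative turn is about 54°, and the stripe hasn't slipped in the jaws. I'll add a few degrees of margin, then lift gently and watch the force.

```bash
python3 -m handwheel '50 0 0 0 -5 0 0;50 0 0 0 -3 0 0;50 0 0 0 0 0 0;50 -2 0 0 0 0 0;50 -1 0 0 0 0 0'; python3 -m handwheel '50 -2 0 0 0 0 0;50 -2 0 0 0 0 0;50 0 0 0 0 0 0'; python3 snap.py 6; python3 m3.py 6 .044 .079 | grep -v rim
```

```text
time_s: 8.45
tcp_pos: [0.5253, 0.109, 0.106]
tool_rot: [0.617, -0.346, 0.617, 0.345]
ft_force: [0.1, -0.5, -0.1]
finger_gap: 0.651
time_s: 8.82
tcp_pos: [0.525, 0.109, 0.1099]
tool_rot: [0.617, -0.346, 0.617, 0.346]
ft_force: [0.4, 0.7, 0.1]
finger_gap: 0.653
8.975 [0.52496338 0.10898306 0.10985479] [ 0.2962648   0.74003702 -0.5037491 ] [ 0.02493727 -0.07204614 -0.02183527] [ 1.83261238e-01  3.63774028e-01  1.82411517e+00 -3.71410691e-05
  9.53825116e-01 -8.39355495e-01] 0.6491943403681251
scene jar 312 zmin 0.0448 local pct [[-0.0078, 0.0036, 0.0279, 0.0313, 0.0321], [-0.0244, -0.023, 0.0088, 0.0273, 0.0278]]
   face 0 1 254 offset 0.0284 slope deg -4.9
   face 1 1 95 offset 0.0263 slope deg -1.5
side jar 662 zmin 0.0446 local pct [[-0.0282, -0.0275, -0.0098, 0.0214, 0.0245], [-0.026, -0.0146, 0.0263, 0.0287, 0.0293]]
   face 0 -1 185 offset -0.0259 slope deg -2.3
   face 1 1 530 offset 0.0269 slope deg 4.4
wrist jar 1032 zmin 0.0445 local pct [[-0.0275, -0.0273, -0.0253, -0.0008, 0.0093], [-0.0263, -0.0243, 0.0135, 0.0277, 0.0284]]
   face 0 -1 791 offset -0.0257 slope deg -3.2
   face 1 -1 84 offset -0.1107 slope deg -74.3
   face 1 1 357 offset 0.0279 slope deg 7.1
```

The load is about 0 N, so the jar's 4 N weight stays behind and the cap is free. I'll lift straight up to about 37 mm total, which is 2 cm over the mouth.

```bash
python3 -m handwheel '50 -4 0 0 0 0 0;50 -5 0 0 0 0 0;50 -6 0 0 0 0 0;50 -6 0 0 0 0 0;50 -5 0 0 0 0 0'; python3 -m handwheel '50 -4 0 0 0 0 0;50 -1 0 0 0 0 0;50 0 0 0 0 0 0;50 0 0 0 0 0 0'; python3 snap.py 7; python3 m3.py 7 .044 .079 | grep -v rim
cat > m7.py <<'E'
from m import *
for n in('scene','side','wrist'):
    c=np.load(f'pics/{n}7.npy',allow_pickle=True).item(); h=hsv(c); H,S,V=h[...,0],h[...,1],h[...,2]
    v,u=np.nonzero(c['z_map']>0); img=np.zeros((480,640,3)); img[v,u]=world(c,np.c_[u,v]); X,Y,Z=img[...,0],img[...,1],img[...,2]
    near=(abs(X-.525)<.04)&(abs(Y-.109)<.045)
    red=near&((H<4)|(H>176))&(S>150)&(Z>.05); br=near&(H>=10)&(H<30)&(S>140)&(Z>.1)
    q=img[br]; print(n,'red z99',np.percentile(img[red][:,2],[50,90,99]).round(4),'brass',br.sum(),'z',np.percentile(q[:,2],[1,99]).round(4),'x',np.percentile(q[:,0],[1,99]).round(4),'y',np.percentile(q[:,1],[1,99]).round(4))
    t=near&(abs(Z-.155)<.004); 
    if t.sum()>200: 
        p=img[t]; A=np.c_[p[:,:2],np.ones(len(p))]; f=np.linalg.lstsq(A,p[:,2],rcond=None)[0]; print('   top tilt',f[:2],p[:,2].mean(),(p.min(0)+p.max(0))/2)
    m=cv2.inRange
E
python3 m7.py
```

```text
time_s: 9.6
tcp_pos: [0.5251, 0.109, 0.1365]
tool_rot: [0.617, -0.346, 0.616, 0.346]
ft_force: [-0.2, -0.2, -1.2]
finger_gap: 0.654
time_s: 10.1
tcp_pos: [0.5249, 0.109, 0.1407]
tool_rot: [0.616, -0.346, 0.617, 0.346]
ft_force: [0.1, -0.8, -0.2]
finger_gap: 0.652
10.25 [0.52495979 0.108978   0.14081399] [-0.2512591   0.19481503 -0.60705791] [ 1.13191855e-01 -3.48813314e-02 -9.06350711e-05] [ 1.83253439e-01  3.31122111e-01  1.78393730e+00 -3.59223192e-05
  1.02674134e+00 -8.39475639e-01] 0.650868534057529
scene jar 324 zmin 0.0453 local pct [[-0.0177, -0.003, 0.0275, 0.0311, 0.032], [-0.025, -0.0232, 0.0098, 0.0273, 0.0277]]
   face 0 1 244 offset 0.0283 slope deg -4.7
   face 1 1 100 offset 0.0259 slope deg -0.1
side jar 675 zmin 0.0444 local pct [[-0.028, -0.0274, -0.0091, 0.0217, 0.0246], [-0.0255, -0.0132, 0.0263, 0.0288, 0.0295]]
   face 0 -1 188 offset -0.0258 slope deg -1.9
   face 1 1 539 offset 0.0269 slope deg 4.3
wrist jar 766 zmin 0.0447 local pct [[-0.0275, -0.0273, -0.025, 0.0118, 0.0195], [-0.0262, -0.0243, 0.0178, 0.0285, 0.0291]]
   face 0 -1 533 offset -0.0257 slope deg -3.3
   face 1 -1 63 offset -0.0522 slope deg -48.9
   face 1 1 306 offset 0.0275 slope deg 6.0
scene red z99 [0.0838 0.1081 0.1257] brass 999 z [0.1155 0.2476] x [0.5006 0.5563] y [0.0659 0.151 ]
   top tilt [-0.0119164   0.00295269] 0.15449971184362066 [0.52788672 0.10867595 0.15492161]
side red z99 [0.0817 0.1063 0.3139] brass 1614 z [0.1135 0.3093] x [0.4945 0.5457] y [0.0828 0.1509]
   top tilt [ 0.01365551 -0.01497145] 0.15471969801402205 [0.52269539 0.11578619 0.15499712]
wrist red z99 [0.0819 0.1019 0.1053] brass 3103 z [0.1322 0.2368] x [0.4886 0.53  ] y [0.0922 0.1534]
   top tilt [ 0.00672047 -0.01364698] 0.15543383904168676 [0.52310235 0.11686884 0.15499836]
```

View pics/p7.png

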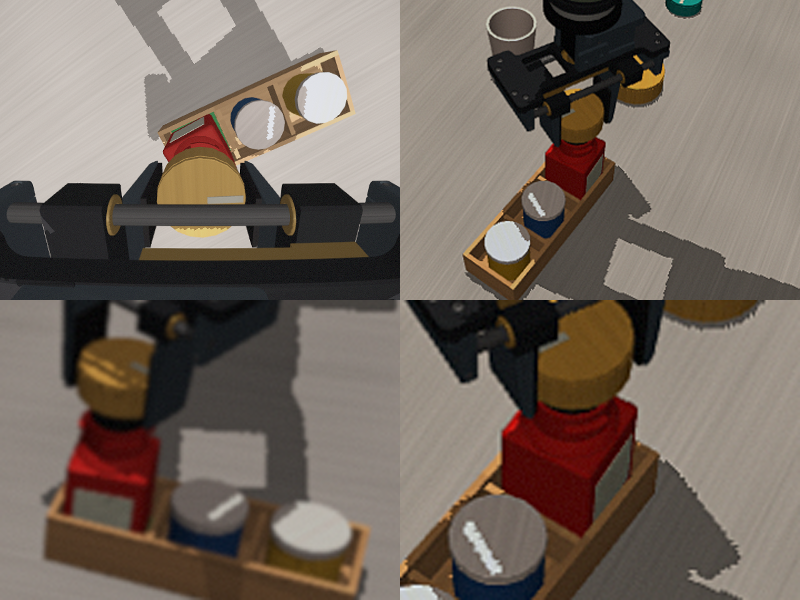

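The jar's shoulder is at 0.082, so it is seated. The cap's top is at 0.155, which puts the rim about 123 mm above the underside, 20 mm over the mouth. The cap is level within about 1°, and the seal is visible under it.

```bash
python3 -c "
from cell import *
print(hand_in())"
```

```text
the job is handed in; nothing more can be done
None
```

I carried the jar by its closed cap and set it down in the free cell; contact came at the expected height. I then twisted the cap about 60° anticlockwise relative to the jar and lifted it 37 mm straight up. The job was handed in at about 10 s of the 48 s, with the cap still gripped at 55 N. `hand_in()` gives no verdict, so success is my reading of the last checks:

- **Jar:** its shoulder is at z = 0.082, which means it is seated on the mat. It is about 1–2 mm off-centre and was turned about 5° against the cell walls by the twist.
- **Cap:** it is level within about 1°, with its rim about 20 mm over the mouth. Wrist force is near zero, so it carries no jar weight. The stripe had not slipped in the jaws.
- **Bystanders:** the tins look unmoved in the last picture, and so does the cup, which I did not remeasure.
- **Disagreements:** camera views differed by about 1–2 mm in position. Their estimates of the jar's small turn ranged from 2° to 6°, and I dismissed a few face fits with too few points. In the final check, the views that see only part of the cap put its centre a few millimetres apart, so I relied on the grip pose for centring.

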